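# Load and chock bottles on a rocking mixer, then set its dial

### The arm

A 7-joint arm with a two-finger parallel gripper is mounted at the origin on the work surface. World frame = base frame: x ahead of the robot, y to its left, z up, the work surface at z = 0. Lengths are in mm, angles in rad, forces in N, time in s.
With the tool pointing down it reaches from about 400 to 875 mm from the base axis. Payload 19.3 kg.
Tool frame: the origin (TCP) lies on the centre line of the jaws, within the pads' length; the fingertips stand 8 mm ahead of it and the grasp point (between the pads) lies 11 mm behind it; z points along the fingers, y is the direction in which the jaws open and shut (so a half turn about z gives the same grasp; the last joint's range is limited). The gripper opens to 85 mm and grips with 20 to 120 N. Pads are 22 mm wide; open, the fingers measure 114 mm over their backs; the gripper's body (76 mm by 85 mm) begins 54 mm behind the grasp point. The pads swing forward as they close: fully open they stand 13 mm farther back than shut.
Start: joints at [1.251, 0.521, -0.036, 1.599, 0.021, 1.021, -0.113], TCP at [154.478, -605.599, 216.791] pointing down, gripper open.
Joint ranges: [-2.91, 2.91], [-0.3, 2.13], [-1.5, 1.42], [0.17, 2.43], [-1.26, 4.41], [0.16, 1.93], [-2.52, 2.52]. Speed limits (rad/s): [1.89, 1.89, 2.39, 2.39, 3.01, 3.01, 3.01].

### API

Orientations are given as [roll, pitch, yaw] about the fixed x, y, z axes, in that order (R = Rz(yaw) Ry(pitch) Rx(roll)).
In Python, from cell import manip gives the robot as it stands. Calls block until the motion is done:
- manip.move_pose(position, orientation): joint-space move of the TCP to a pose.
- manip.move_l(position, v=150, attitude=None): straight line of the TCP; attitude=None keeps the orientation; v is the mean speed in mm/s.
- manip.movej(angles): joint-space move.
- manip.set_gripper(opening, strength=None): finger opening in mm; strength is the grip in N (None keeps the last); returns when the fingers have stopped.
- manip.sleep(seconds).
- manip.ik(position, orientation): joint angles nearest the present ones, or None.
- manip.get_state(): the state.
- manip.read_camera(name): name is "side" or "top" or "wrist"; returns the picture (400x640x3 uint8, red, green, blue); there is no depth.
- manip.camera_params(name): a dict with "fx", "fy", "cx", "cy" (pixels), "origin" and "orientation" of the camera in the world; the wrist camera has in their place "T_tool_cam" (4x4, takes a point from camera to tool coordinates, whose origin is the TCP and whose axes are the flange's). Camera axes: x right, y up, looking along -z (the intrinsics and any distortion apply to the point x, -y, -z); pixel columns grow to the right and rows downward; lengths in mm; the calibration is good to about 2 mm. A picture is of the moment at which its call begins: read the wrist's pose just before it. camera_params takes no time and is no camera call.
A pose or a line that the arm cannot do raises manip.IKError and nothing moves.
- manip.finish_job(): hands the job in, once; it reports no verdict.
The state is a dict: "time_s": time; "qpos": joint angles; "dq": joint speeds; "tau": joint torques, N m; "ee_pos": TCP position; "tool_rot": TCP orientation; "contact_force": force on the tool from outside, world axes, zero at the start; "ft_torque": the same for the moment, N m; "width": finger opening in mm.
Only numpy, scipy, OpenCV 4.12 (cv2) and the standard library are available. Lean on these libraries where they do the work, as an engineer would, in place of code of your own. Each camera call takes 0.05 s, during which the arm holds its last target. There are 200 camera calls.

### The job

Lay every amber bottle found on the desk on its side on the metal deck of the rocking mixer, side by side in one row lying across the deck (parallel to the upright fence, caps either way), pushed up against the fence with no gaps, and set the black rubber wedge on the deck, lying square against the last bottle, so that the row cannot roll apart. Then, and only then, set the mixer's click-stop dial to the sixth click on from its off stop (it may now stand a click or two on), and let go of everything.

Things in the scene. Friction and masses are not known exactly. Their poses are not given: they have to be found in the camera images.
- deck (a point): level metal deck of the white mixer (it stays still), 50 mm above the desk. Point: on the deck at mid-foot of the 25 mm high fence's inner face; y square into the fence, x along it, z up. Deck: y 0 to -280 mm, x +-80 mm; other edges have 4 mm lips. Bottle axes go along x: first centre 19 mm from the fence, next 38 mm on, etc. Control head beyond the fence (y +6 to +102 mm), top 20 mm above the deck
- bottle0_mid (a point): one of three to five alike amber bottles with white cap and paper band, lying on its side, 0.1 kg. Point: on the axis, centre of the 38 mm diameter body, which reaches 36 mm to either side along the axis; x runs along the axis to the cap (30 mm diameter, its end 58 mm from the point). Rolls when pushed, stays where set down on the level. None from the start: absent
- bottle1_mid (a point): one of three to five alike amber bottles with white cap and paper band, lying on its side, 0.1 kg. Point: on the axis, centre of the 38 mm diameter body, which reaches 36 mm to either side along the axis; x runs along the axis to the cap (30 mm diameter, its end 58 mm from the point). Rolls when pushed, stays where set down on the level. None from the start: absent
- bottle2_mid (a point): one of three to five alike amber bottles with white cap and paper band, lying on its side, 0.1 kg. Point: on the axis, centre of the 38 mm diameter body, which reaches 36 mm to either side along the axis; x runs along the axis to the cap (30 mm diameter, its end 58 mm from the point). Rolls when pushed, stays where set down on the level. None from the start: absent
- bottle3_mid (a point): one of three to five alike amber bottles with white cap and paper band, lying on its side, 0.1 kg. Point: on the axis, centre of the 38 mm diameter body, which reaches 36 mm to either side along the axis; x runs along the axis to the cap (30 mm diameter, its end 58 mm from the point). Rolls when pushed, stays where set down on the level. None from the start: absent
- bottle4_mid (a point): one of three to five alike amber bottles with white cap and paper band, lying on its side, 0.1 kg. Point: on the axis, centre of the 38 mm diameter body, which reaches 36 mm to either side along the axis; x runs along the axis to the cap (30 mm diameter, its end 58 mm from the point). Rolls when pushed, stays where set down on the level. None from the start: absent
- chock_mid (a point): the wedge, a black rubber bar of even triangular section, 0.16 kg: 56 mm long (x), sides 50 mm, 43 mm high, so whichever long face is down, the others slope at 60 degrees; ends flat and upright. Point: its centroid, 14.4 mm above the face it lies on. Touching a bottle lying on the same surface, it is 36 mm from the bottle's axis. (A plain rectangular black eraser is not it)
- dial_grip (a point): click-stop dial on the control head. Point: on its upright axis, 48 mm above the deck, in a black bar 42 mm long (x), 14 mm thick (y), from 20 mm below to 14 mm above the point, on a grey disc 44 mm wide whose top is 20 mm below the point. x lies along the bar and turns with it; a white line on top marks the bar's -x end
- dial (a joint): dial angle, rad, growing clockwise seen from above: 0 at the off stop, where the white line points along the deck's -x to the long mark; a click every 30 degrees (0.524 rad), eight in all, marked by short lines; it springs into the nearest click when let go (about 0.07 N m to leave one). Starts at off or one or two clicks on; the sixth click is 3.142

How it is judged (in metres and radians):
On the way, in this order (a step that is already met when the one before it is completed fails the run):
1. all the bottles lie in a closed row against the fence with the wedge against the last one ((((y of bottle0_mid in the frame of deck between -0.027 and -0.014 m or y of bottle1_mid in the frame of deck between -0.027 and -0.014 m or y of bottle2_mid in the frame of deck between -0.027 and -0.014 m or y of bottle3_mid in the frame of deck between -0.027 and -0.014 m or y of bottle4_mid in the frame of deck between -0.027 and -0.014 m) and (y of bottle0_mid in the frame of deck between -0.065 and -0.052 m or y of bottle1_mid in the frame of deck between -0.065 and -0.052 m or y of bottle2_mid in the frame of deck between -0.065 and -0.052 m or y of bottle3_mid in the frame of deck between -0.065 and -0.052 m or y of bottle4_mid in the frame of deck between -0.065 and -0.052 m) and (y of bottle0_mid in the frame of deck between -0.103 and -0.09 m or y of bottle1_mid in the frame of deck between -0.103 and -0.09 m or y of bottle2_mid in the frame of deck between -0.103 and -0.09 m or y of bottle3_mid in the frame of deck between -0.103 and -0.09 m or y of bottle4_mid in the frame of deck between -0.103 and -0.09 m) and y of each of bottle0_mid, bottle1_mid, bottle2_mid, bottle3_mid, bottle4_mid in the frame of deck above -0.103 m and y of chock_mid in the frame of deck between -0.141 and -0.125 m) or ((y of bottle0_mid in the frame of deck between -0.027 and -0.014 m or y of bottle1_mid in the frame of deck between -0.027 and -0.014 m or y of bottle2_mid in the frame of deck between -0.027 and -0.014 m or y of bottle3_mid in the frame of deck between -0.027 and -0.014 m or y of bottle4_mid in the frame of deck between -0.027 and -0.014 m) and (y of bottle0_mid in the frame of deck between -0.065 and -0.052 m or y of bottle1_mid in the frame of deck between -0.065 and -0.052 m or y of bottle2_mid in the frame of deck between -0.065 and -0.052 m or y of bottle3_mid in the frame of deck between -0.065 and -0.052 m or y of bottle4_mid in the frame of deck between -0.065 and -0.052 m) and (y of bottle0_mid in the frame of deck between -0.103 and -0.09 m or y of bottle1_mid in the frame of deck between -0.103 and -0.09 m or y of bottle2_mid in the frame of deck between -0.103 and -0.09 m or y of bottle3_mid in the frame of deck between -0.103 and -0.09 m or y of bottle4_mid in the frame of deck between -0.103 and -0.09 m) and (y of bottle0_mid in the frame of deck between -0.141 and -0.128 m or y of bottle1_mid in the frame of deck between -0.141 and -0.128 m or y of bottle2_mid in the frame of deck between -0.141 and -0.128 m or y of bottle3_mid in the frame of deck between -0.141 and -0.128 m or y of bottle4_mid in the frame of deck between -0.141 and -0.128 m) and y of each of bottle0_mid, bottle1_mid, bottle2_mid, bottle3_mid, bottle4_mid in the frame of deck above -0.141 m and y of chock_mid in the frame of deck between -0.179 and -0.163 m) or ((y of bottle0_mid in the frame of deck between -0.027 and -0.014 m or y of bottle1_mid in the frame of deck between -0.027 and -0.014 m or y of bottle2_mid in the frame of deck between -0.027 and -0.014 m or y of bottle3_mid in the frame of deck between -0.027 and -0.014 m or y of bottle4_mid in the frame of deck between -0.027 and -0.014 m) and (y of bottle0_mid in the frame of deck between -0.065 and -0.052 m or y of bottle1_mid in the frame of deck between -0.065 and -0.052 m or y of bottle2_mid in the frame of deck between -0.065 and -0.052 m or y of bottle3_mid in the frame of deck between -0.065 and -0.052 m or y of bottle4_mid in the frame of deck between -0.065 and -0.052 m) and (y of bottle0_mid in the frame of deck between -0.103 and -0.09 m or y of bottle1_mid in the frame of deck between -0.103 and -0.09 m or y of bottle2_mid in the frame of deck between -0.103 and -0.09 m or y of bottle3_mid in the frame of deck between -0.103 and -0.09 m or y of bottle4_mid in the frame of deck between -0.103 and -0.09 m) and (y of bottle0_mid in the frame of deck between -0.141 and -0.128 m or y of bottle1_mid in the frame of deck between -0.141 and -0.128 m or y of bottle2_mid in the frame of deck between -0.141 and -0.128 m or y of bottle3_mid in the frame of deck between -0.141 and -0.128 m or y of bottle4_mid in the frame of deck between -0.141 and -0.128 m) and (y of bottle0_mid in the frame of deck between -0.179 and -0.166 m or y of bottle1_mid in the frame of deck between -0.179 and -0.166 m or y of bottle2_mid in the frame of deck between -0.179 and -0.166 m or y of bottle3_mid in the frame of deck between -0.179 and -0.166 m or y of bottle4_mid in the frame of deck between -0.179 and -0.166 m) and y of each of bottle0_mid, bottle1_mid, bottle2_mid, bottle3_mid, bottle4_mid in the frame of deck above -0.179 m and y of chock_mid in the frame of deck between -0.217 and -0.201 m)) and z of bottle0_mid in the frame of deck between 0.014 and 0.024 m and x of bottle0_mid in the frame of deck between -0.045 and 0.045 m and angle between the x axis of each of bottle0_mid, bottle1_mid, bottle2_mid, bottle3_mid, bottle4_mid, chock_mid and the x axis of deck, either way round below 0.2 rad and z of bottle1_mid in the frame of deck between 0.014 and 0.024 m and x of bottle1_mid in the frame of deck between -0.045 and 0.045 m and z of bottle2_mid in the frame of deck between 0.014 and 0.024 m and x of bottle2_mid in the frame of deck between -0.045 and 0.045 m and z of bottle3_mid in the frame of deck between 0.014 and 0.024 m and x of bottle3_mid in the frame of deck between -0.045 and 0.045 m and z of bottle4_mid in the frame of deck between 0.014 and 0.024 m and x of bottle4_mid in the frame of deck between -0.045 and 0.045 m and z of chock_mid in the frame of deck between 0.0094 and 0.0194 m and x of chock_mid in the frame of deck between -0.05 and 0.05 m), for 0.2 s.
2. then the dial stands at its sixth click (value of joint dial between 2.9416 and 3.3416 rad), for 0.3 s.
At the end, for the whole second after the job is handed in: Bottles flat on the deck, within 0.2 rad of parallel to the fence, 45 mm of mid-line and 5 to 8 mm of their closed-row places; wedge flat, square within 0.2 rad, within 10 mm of touching the last bottle's place, 50 mm of mid-line; dial within 0.2 rad of click six; all released and still (all of step 1 and all of step 2 and linear speed of each of bottle0, bottle1, bottle2, bottle3, bottle4, chock below 0.02 m/s and contact force between the fingers and bottle0 below 0.2 N and contact force between the fingers and bottle1 below 0.2 N and contact force between the fingers and bottle2 below 0.2 N and contact force between the fingers and bottle3 below 0.2 N and contact force between the fingers and bottle4 below 0.2 N and contact force between the fingers and chock below 0.2 N).
Of bottle0, bottle1, bottle2, bottle3, bottle4 only 3 to 5 are there at a start; the rules pass over those that are not, and their reading is None.
At some moment in a run one of bottle0, bottle1, bottle2, bottle3, bottle4, chock may be knocked a few centimetres aside while the robot is not near it.
Once in a run the grip may slacken for a moment while it holds something.
It also fails if it takes over 210 s, if anything falls off the work surface, if the arm or the gripper's body presses on something with over 40 N, if the wrist force passes 120 N, or if a joint passes its speed limit or range.

## Working session

There is one attempt and no reset: what is moved stays moved. The work goes in short steps, each a Python script; the robot and the scene stay as the last script left them, time stands still between calls to the robot, and variables do not carry over. Pictures are saved under pics/ and viewed, about 12 in all and at most 16, crops included, and the job is handed in when it is done.

```bash
ls; mkdir -p pics; python3 - <<'E'
from cell import manip
import cv2,json
for n in("top","side","wrist"):
    cv2.imwrite(f"pics/{n}0.png",manip.read_camera(n)[:,:,::-1]); print(n,manip.camera_params(n))
s=manip.get_state();print(s)
E
```

```text
pics
top {'fx': 389.92039391875653, 'fy': 389.92039391875653, 'cx': 321.1838906336289, 'cy': 208.72672475337598, 'origin': array([ 400.60973048,   11.72706972, 1067.61967585]), 'orientation': array([ 0.13147169,  0.01419157, -1.57566663])}
side {'fx': 470.14966501010167, 'fy': 470.14966501010167, 'cx': 316.30414981412105, 'cy': 203.67705316362532, 'origin': array([ 354.47134308, -839.8309165 ,  689.18942257]), 'orientation': array([ 0.97123386,  0.00797974, -0.1889277 ])}
wrist {'fx': 299.1477302896041, 'fy': 299.1477302896041, 'cx': 311.6557532979755, 'cy': 203.0568840309719, 'T_tool_cam': array([[ 1.51915993e-03,  9.47238441e-01,  3.20526174e-01,
         8.15433333e+01],
       [ 9.99998825e-01, -1.50429422e-03, -2.93994219e-04,
        -6.34578535e-02],
       [ 2.03683043e-04,  3.20526244e-01, -9.47239614e-01,
        -1.56447882e+02],
       [ 0.00000000e+00,  0.00000000e+00,  0.00000000e+00,
         1.00000000e+00]])}
{'time_s': 0.15, 'qpos': array([ 1.25080233,  0.52187971, -0.0363383 ,  1.59986008,  0.02121845,
        1.02109103, -0.11279965]), 'dq': array([-0.00088099, -0.00176648,  0.00010305, -0.00179883,  0.00060753,
        0.00046115,  0.0020347 ]), 'tau': array([ 3.84598345e-03, -9.27378631e+01,  1.98109366e+00, -3.70049822e+01,
        1.80011411e-02,  6.36289740e-03,  4.33293064e-05]), 'ee_pos': array([ 154.41141386, -605.3600667 ,  216.36228616]), 'tool_rot': array([-3.14074265e+00,  6.67642196e-05,  2.49800812e-01]), 'contact_force': array([-0.57246514, -0.07884725, -0.09046804]), 'ft_torque': array([ 0.00199431, -0.00498916, -0.0153776 ]), 'width': 85.57281810208453}
```

View pics/top0.png

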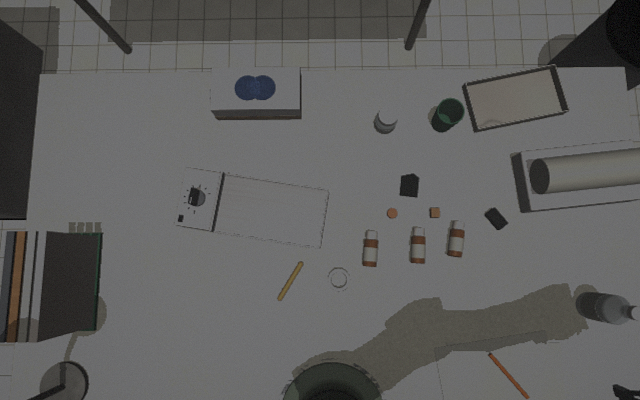

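View pics/side0.png

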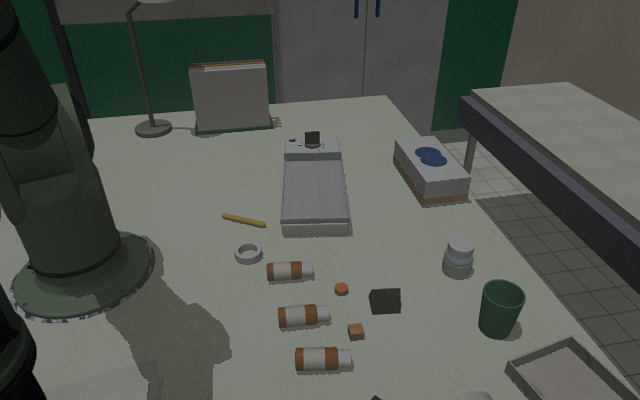

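```bash
python3 - <<'E'
import cv2,numpy as np
a=cv2.imread("pics/top0.png");g=lambda i:(255*(i/255.)**0.55).astype('uint8')
c=cv2.resize(g(a[160:275,350:515]),None,fx=4.8,fy=4.8,interpolation=cv2.INTER_CUBIC);cv2.imwrite("pics/c1.png",c)
c=cv2.resize(g(a[155:255,165:340]),None,fx=4.5,fy=4.5,interpolation=cv2.INTER_CUBIC);cv2.imwrite("pics/c2.png",c)
cv2.imwrite("pics/w0.png",g(cv2.imread("pics/wrist0.png")))
E
```

```text
(no output)
```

View pics/c1.png

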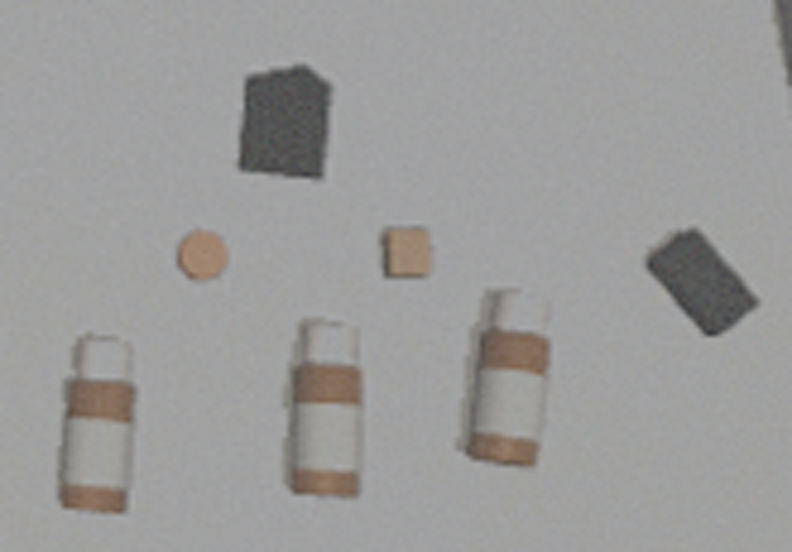

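View pics/c2.png

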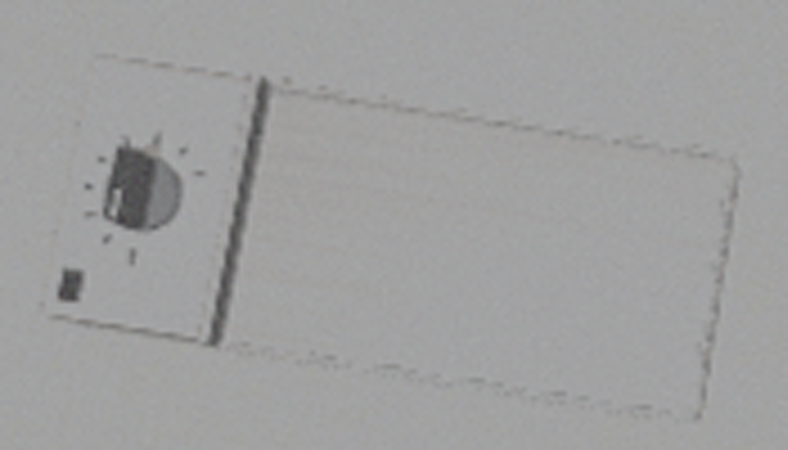

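View pics/w0.png

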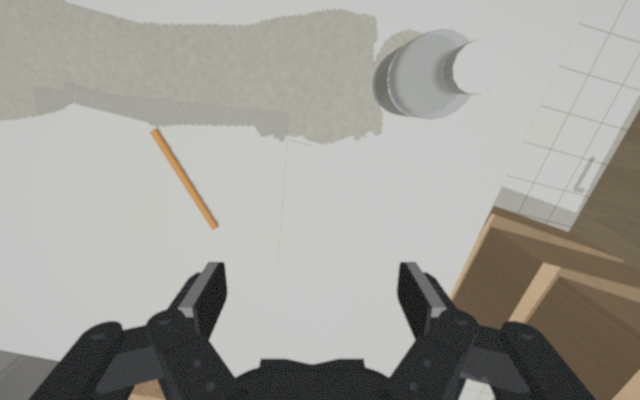

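```bash
cat > h.py <<'E'
from cell import manip
import numpy as np, cv2
from scipy.spatial.transform import Rotation as R
def cam(name,st=None):
    p=manip.camera_params(name)
    if name=="wrist":
        T=np.array(p["T_tool_cam"]);Rt=R.from_euler('xyz',st["tool_rot"]).as_matrix()
        return p,Rt@T[:3,:3],Rt@T[:3,3]+st["ee_pos"]
    return p,R.from_euler('xyz',p["orientation"]).as_matrix(),np.array(p["origin"])
def pix(name,uv,z,st=None):
    "pixels -> world points on the plane of height z"
    p,M,o=cam(name,st);uv=np.atleast_2d(uv).astype(float)
    d=np.c_[(uv[:,0]-p["cx"])/p["fx"],-(uv[:,1]-p["cy"])/p["fy"],-np.ones(len(uv))]@M.T
    return o+d*((z-o[2])/d[:,2])[:,None]
def proj(name,P,st=None):
    p,M,o=cam(name,st);c=(np.atleast_2d(P)-o)@M
    return np.c_[p["cx"]+p["fx"]*c[:,0]/-c[:,2],p["cy"]-p["fy"]*c[:,1]/-c[:,2]]
def snap(name,f):
    st=manip.get_state();im=manip.read_camera(name)[:,:,::-1]
    im=(255*(im/255.)**0.6).astype('uint8');cv2.imwrite(f"pics/{f}.png",im);return st,im
E
python3 - <<'E'
from h import *
np.set_printoptions(precision=1,suppress=True)
o=np.array([350,160])
for b,t in(((95,510),(100,380)),((325,495),(328,365)),((503,462),(516,335))):
    P=pix("top",np.array([b,t])/4.8+o,19);print(P.mean(0),np.linalg.norm(P[1]-P[0]),np.arctan2(*(P[1]-P[0])[[1,0]]))
print("chock",pix("top",np.array([(240,170),(323,180),(330,90),(247,78)])/4.8+o,0),pix("top",np.array([303,65])/4.8+o,43))
o=np.array([165,155])
print("fence",pix("top",np.array([(217,345),(266,82)])/4.5+o,75))
print("deck far corners",pix("top",np.array([(737,158),(699,416)])/4.5+o,54))
print("head/ marks",pix("top",np.array([(131,257),(157,138),(90,186),(50,316),(97,56)])/4.5+o,70))
print("bar top",pix("top",np.array([(118,148),(155,155),(145,229),(106,217)])/4.5+o,112))
for P in [(313,-146,19),(330,-240,19)]: print(manip.ik(P,[np.pi,0,0]))
E
```

```text
[ 420.3 -104.6   19. ] 71.93602563245493 -0.05993862525369391
[ 427.9 -231.8   19. ] 71.96354349998239 -0.06037702595803035
[ 444.8 -333.8   19. ] 71.16119269251037 -0.15115846653374262
chock [[ 577.5 -192.1    0. ]
 [ 571.4 -239.5    0. ]
 [ 624.1 -245.5    0. ]
 [ 631.6 -197.8    0. ]] [[ 629.4 -220.7   43. ]]
fence [[474.6 301.7  75. ]
 [627.1 278.   75. ]]
deck far corners [[584.1   5.2  54. ]
 [433.6  28.2  54. ]]
head/ marks [[526.  354.5  70. ]
 [595.5 341.9  70. ]
 [567.6 379.9  70. ]
 [492.2 399.8  70. ]
 [644.6 378.9  70. ]]
bar top [[581.8 349.6 112. ]
 [577.7 328.8 112. ]
 [536.2 332.8 112. ]
 [543.1 354.8 112. ]]
[ 0.5  0.5 -0.2  2.4  0.6  0.2 -1.9]
[ 0.5  0.6 -0.   2.3  0.1  0.3 -1.2]
```

```bash
python3 - <<'E'
from h import *
np.set_printoptions(precision=2,suppress=True)
D=[np.pi,0,-.1]
manip.move_pose([500,-220,230],D);st,im=snap("wrist","w1");print(st["ee_pos"],st["qpos"],st["time_s"])
np.save("st1.npy",st,allow_pickle=True)
manip.move_pose([540,290,230],[np.pi,0,-.154]);st,im=snap("wrist","w2");print(st["ee_pos"],st["qpos"],st["time_s"])
np.save("st2.npy",st,allow_pickle=True)
E
```

```text
[ 499.67 -220.9   229.96] [ 0.42  0.38 -0.15  1.79  0.07  0.97 -1.43] 2.025
[540.6  288.73 229.98] [-0.36  0.51 -0.33  1.61  0.18  1.06 -2.47] 3.9333
```

View pics/w1.png

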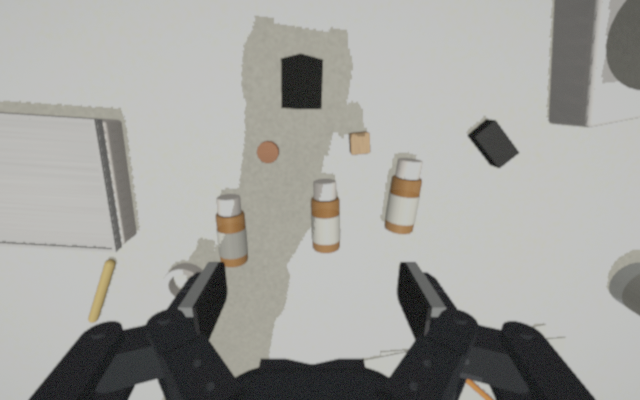

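View pics/w2.png

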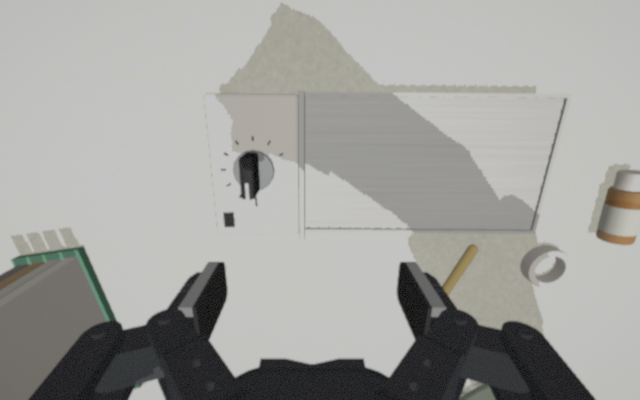

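```bash
python3 - <<'E'
from h import *
np.set_printoptions(precision=1,suppress=True)
s1=np.load("st1.npy",allow_pickle=True).item();s2=np.load("st2.npy",allow_pickle=True).item()
for b,t in(((233,264),(230,209)),((326,250),(325,194)),((400,232),(406,175))):
    P=pix("wrist",[b,t],19,s1);print(P.mean(0),np.linalg.norm(P[1]-P[0]),np.arctan2(*(P[1]-P[0])[[1,0]]))
print("chock",pix("wrist",[(282,108),(321,108),(322,62),(283,62)],0,s1),pix("wrist",(300,55),43,s1))
print("fence top",pix("wrist",[(303,91),(302,237)],75,s2))
print("fence foot",pix("wrist",[(305,93),(306,229)],50,s2))
print("far",pix("wrist",[(566,97),(533,230)],54,s2))
a=cv2.imread("pics/w2.png");b=cv2.imread("pics/w1.png")
f=lambda i,s:cv2.resize(i,None,fx=s,fy=s,interpolation=cv2.INTER_CUBIC)
A=f(a[80:245,200:330],3.6);B=f(b[40:280,210:430],594/240.)[:594,:332]
cv2.imwrite("pics/c3.png",A);print(A.shape)
E
```

```text
[ 419.1 -104.7   19. ] 81.48395906172017 -0.13572222325228597
[ 427.5 -232.6   19. ] 80.18713672803759 -0.06809437331930862
[ 443.4 -334.8   19. ] 78.1916194285617 -0.10117031912111578
chock [[ 577.2 -192.4    0. ]
 [ 572.4 -240.1    0. ]
 [ 623.7 -245.9    0. ]
 [ 628.2 -200.3    0. ]] [[ 627.8 -222.    43. ]]
fence top [[632.4 282.5  75. ]
 [478.3 309.1  75. ]]
fence foot [[631.  281.3  50. ]
 [476.6 305.2  50. ]]
far [[585.   11.7  54. ]
 [434.9  33.6  54. ]]
(594, 468, 3)
```

View pics/c3.png

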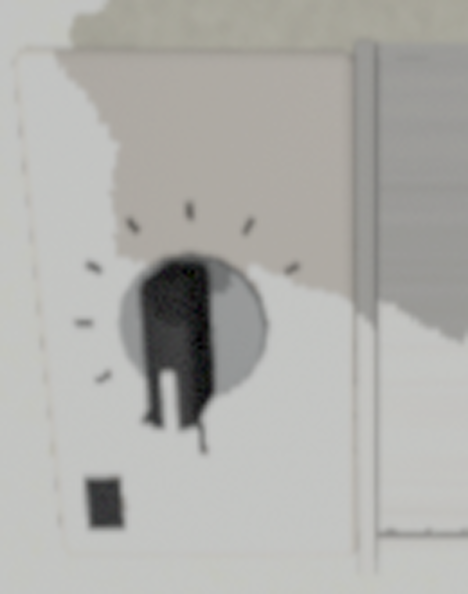

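```bash
cat >> h.py <<'E'
TH=-.154; O=np.array([552.,290.,50.]); YAW=np.pi+TH; PUSH=np.pi/2+TH
ex=np.array([np.cos(TH),np.sin(TH),0]); ey=np.array([-np.sin(TH),np.cos(TH),0])
def deck(x,y,z): return O+x*ex+y*ey+np.array([0,0,z])
def stripes():
    h=cv2.cvtColor(manip.read_camera("top"),cv2.COLOR_RGB2HSV)
    m=cv2.inRange(h,(5,90,50),(22,255,255))
    n,_,s,c=cv2.connectedComponentsWithStats(m);return [tuple(np.round(c[i],1)) for i in range(1,n) if s[i,4]>12]
def force():
    return np.array(manip.get_state()["contact_force"])
def pick(x,y,yaw,z=14,op=60,grip=45):
    A=[np.pi,0,yaw]
    manip.move_pose([x,y,150],A);manip.set_gripper(op)
    manip.move_l([x,y,z],v=150);manip.set_gripper(0,grip);w=manip.get_state()["width"]
    manip.move_l([x,y,180],v=200);s=manip.get_state();print("grip",w,s["width"],s["contact_force"],s["time_s"]);return s["width"]
def place(y,z=15.5,op=52,x=0):
    A=[np.pi,0,YAW]
    manip.move_pose(deck(x,y,130),A);print("carry",manip.get_state()["width"])
    manip.move_l(deck(x,y,z+12),v=150);manip.move_l(deck(x,y,z),v=40);print("F down",force(),manip.get_state()["width"])
    manip.set_gripper(op);manip.move_l(deck(x,y,130),v=200)
def push(y0,y1,z=16,op=28,fmax=5,x=0):
    "open jaws across the row: push from y0 towards y1 (TCP), stop on force"
    A=[np.pi,0,PUSH];manip.move_pose(deck(x,y0,130),A);manip.set_gripper(op)
    manip.move_l(deck(x,y0,z),v=150);f0=force();y=y0
    while y<y1:
        y+=3;manip.move_l(deck(x,y,z),v=40);f=(force()-f0)@ey
        if abs(f)>fmax: break
    print("pushed to",y,"F",f,"ee",(manip.get_state()["ee_pos"]-O)@ey)
    manip.move_l(deck(x,y-12,z),v=60);manip.move_l(deck(x,y-12,130),v=200)
E
python3 - <<'E'
from h import *
np.set_printoptions(precision=2,suppress=True)
print(stripes())
w=pick(419.7,-104.7,np.pi-.09)
if abs(w-38)<4: place(-54); print(stripes(),manip.get_state()["time_s"])
snap("top","t1")
E
```

```text
[(np.float64(391.7), np.float64(212.9)), (np.float64(434.5), np.float64(212.0)), (np.float64(457.7), np.float64(233.1)), (np.float64(15.5), np.float64(286.4)), (np.float64(418.6), np.float64(240.1)), (np.float64(370.8), np.float64(243.1)), (np.float64(454.9), np.float64(253.3)), (np.float64(417.2), np.float64(260.2)), (np.float64(369.2), np.float64(263.7)), (np.float64(290.0), np.float64(280.4)), (np.float64(508.7), np.float64(376.0))]
grip 27.678189560182425 26.96275907539946 [-0.8 -0.3 -0.9] 9.775
```

```bash
python3 - <<'E'
from h import *
st,im=snap("wrist","w3");print(st["width"],st["ee_pos"],st["contact_force"])
a=cv2.imread("pics/t1.png");c=cv2.resize(a[150:350,330:530],(400,400),interpolation=cv2.INTER_CUBIC)
cv2.imwrite("pics/c4.png",np.hstack([im[:,160:480],c]))
E
```

```text
27.12157091732288 [ 419.18586417 -104.67798666  179.06842172] [ 0.23049292 -1.09967685 -1.58912528]
```

View pics/c4.png

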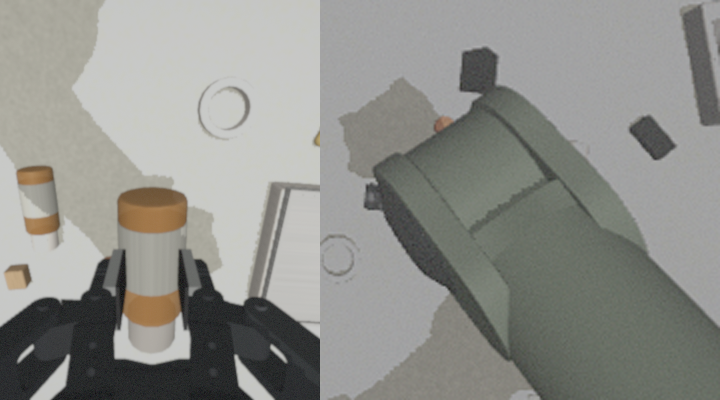

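```bash
python3 - <<'E'
from h import *
np.set_printoptions(precision=2,suppress=True)
place(-54,op=48); print(manip.get_state()["time_s"])
push(-100,-44)
print(stripes(),manip.get_state()["time_s"])
snap("top","t2");st,im=snap("wrist","w4");np.save("st4.npy",st,allow_pickle=True)
a=cv2.imread("pics/t2.png");cv2.imwrite("pics/c5.png",np.hstack([im[:,150:500],cv2.resize(a[150:270,170:350],None,fx=2.5,fy=2.5)[:300].repeat(1,0) if 0 else cv2.copyMakeBorder(cv2.resize(a[150:270,170:350],None,fx=2.5,fy=2.5),0,100,0,0,cv2.BORDER_CONSTANT)]))
E
```

```text
carry 27.23248000368087
F down [-0.8   0.1  -1.28] 27.07010302548432
13.575
pushed to -73 F -7.551748318965071 ee -73.17859411095718
[(np.float64(391.6), np.float64(212.8)), (np.float64(434.5), np.float64(212.0)), (np.float64(457.7), np.float64(233.2)), (np.float64(15.6), np.float64(286.2)), (np.float64(418.3), np.float64(239.9)), (np.float64(454.5), np.float64(253.4)), (np.float64(417.0), np.float64(260.1)), (np.float64(525.6), np.float64(394.8))] 19.4333
```

View pics/c5.png

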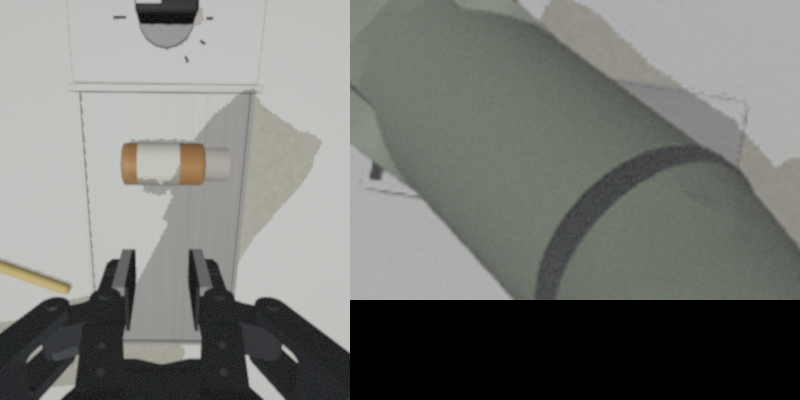

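```bash
sed -i 's/y+=3;manip.move_l(deck(x,y,z),v=40);f=/y+=2;manip.move_l(deck(x,y,z),v=25);manip.sleep(.05);f=/; s/if abs(f)>fmax: break/print(round(y),round(f,1),end="; ")\n        if abs(f)>fmax: break/;s/fmax=5/fmax=12/' h.py; python3 - <<'E'
from h import *
np.set_printoptions(precision=2,suppress=True)
st=np.load("st4.npy",allow_pickle=True).item()
def dk(P):P=P-O;return P@ex,P@ey
print("before",dk(pix("wrist",[(310,142),(310,185),(272,163),(356,163)],69,st)),"fence",dk(pix("wrist",[(225,91),(412,91)],50,st)),dk(pix("wrist",[(225,87),(412,87)],75,st)))
push(-84,-44)
print(manip.get_state()["time_s"])
st,im=snap("wrist","w5");np.save("st5.npy",st,allow_pickle=True)
cv2.imwrite("pics/c6.png",im[:300,180:440])
E
```

```text
before (array([ -3.13,  -3.13, -37.26,  38.17]), array([-36.64, -75.71, -55.33, -55.18])) fence (array([-79.13,  87.74]), array([5.77, 6.05])) (array([-72.03,  79.58]), array([8.05, 8.3 ]))
-82 -0.2; -80 0.1; -78 -1.1; -76 -5.7; -74 -8.6; -72 -11.6; -70 -13.9; pushed to -70 F -13.896191724101358 ee -70.37703543105586
24.075
```

View pics/c6.png

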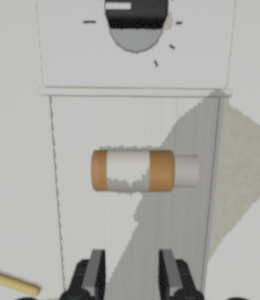

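```bash
cat >> h.py <<'E'
def dk(P):P=P-O;return np.c_[P@ex,P@ey]
def tpush(y0,y1,z=10,t=.45,op=28,fmax=8,x=0):
    "push with fingers leaning under the bottle: z,y = fingertip front corner in deck frame"
    Rm=R.from_rotvec(t*ex)*R.from_euler('xyz',[np.pi,0,PUSH]);A=Rm.as_euler('xyz');M=Rm.as_matrix()
    T=lambda y,z:deck(x,y,z)-M@np.array([11,0,6.])
    manip.move_pose(T(y0,110),A);manip.set_gripper(op)
    manip.move_l(T(y0,z),v=120);f0=force();y=y0;n=0
    while y<y1:
        y+=2;manip.move_l(T(y,z),v=30);manip.sleep(.04);F=force()-f0;f=F@ey
        print(round(y),round(f,1),round(F[2],1),end="; ")
        if abs(f)>fmax: break
    manip.move_l(T(y-15,z),v=60);manip.move_l(T(y-15,110),v=200)
    print("t",manip.get_state()["time_s"])
E
python3 - <<'E'
from h import *
np.set_printoptions(precision=1,suppress=True)
st=np.load("st5.npy",allow_pickle=True).item()
print(dk(pix("wrist",[(309,149),(309,191)],69,st)).tolist(),dk(pix("wrist",[(309,170)],69,st)).tolist(),dk(pix("wrist",[(309,95.),(309,92)],50,st)).tolist())
tpush(-84,-22,z=4)
st,im=snap("wrist","w6");np.save("st6.npy",st,allow_pickle=True)
snap("side","s6")
cv2.imwrite("pics/c7.png",im[:400,150:500])
E
```

```text
[[-3.735253802230096, -39.66053824412651], [-3.784321621924855, -78.42031801368637]] [[-3.7592243492747968, -58.59541511842283]] [[-3.845613998844753, 5.708240709720543], [-3.842418120366267, 8.232737350612382]]
-82 -1.1 0.7; -80 -2.1 0.4; -78 -0.4 0.5; -76 -0.6 1.0; -74 -1.4 -0.3; -72 -1.9 0.5; -70 -1.1 0.4; -68 -0.8 -0.6; -66 -2.5 1.4; -64 -3.2 4.0; -62 -3.9 5.3; -60 -4.2 4.9; -58 -4.9 5.4; -56 -3.8 3.4; -54 -3.6 3.3; -52 -3.7 3.7; -50 -3.6 3.4; -48 -3.9 4.2; -46 -3.4 4.6; -44 -3.4 4.7; -42 -3.9 3.7; -40 -4.0 4.8; -38 -3.5 4.6; -36 -3.7 4.0; -34 -3.4 2.9; -32 -3.9 3.5; -30 -3.4 3.2; -28 -3.8 4.7; -26 -2.9 4.0; -24 -4.2 4.4; -22 -3.7 3.8; t 36.2417
```

View pics/c7.png

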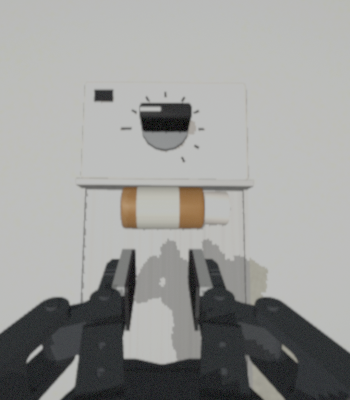

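```bash
python3 - <<'E'
from h import *
np.set_printoptions(precision=1,suppress=True)
st=np.load("st6.npy",allow_pickle=True).item();print(st["tool_rot"])
im=cv2.imread("pics/w6.png")
print(im[172:236,290].mean(1).round().astype(int).tolist());print(im[172:236,308].mean(1).round().astype(int).tolist())
print("bottle",dk(pix("wrist",[(309,187),(309,229),(309,208)],69,st)).tolist(),"fence top",dk(pix("wrist",[(250,188),(380,188),(309,180)],75,st)).tolist())
print("dial bar",dk(pix("wrist",[(290,108),(340,105),(290,119),(340,119)],112,st)).tolist())
print("bottle front edge",dk(pix("wrist",[(309,229)],64,st)))
print(stripes(),manip.get_state()["time_s"])
E
```

```text
[-3.1 -0.4  1.4]
[189, 190, 190, 189, 189, 187, 181, 180, 186, 189, 189, 186, 171, 141, 128, 142, 153, 160, 166, 170, 173, 178, 180, 183, 185, 186, 186, 186, 188, 188, 188, 187, 188, 188, 188, 188, 188, 188, 189, 189, 188, 188, 186, 186, 183, 182, 182, 181, 179, 176, 174, 169, 164, 160, 154, 146, 148, 169, 185, 188, 188, 188, 188, 188]
[189, 190, 189, 189, 189, 187, 181, 179, 186, 188, 188, 187, 177, 153, 133, 141, 153, 160, 165, 170, 174, 177, 180, 183, 185, 186, 186, 187, 187, 188, 188, 187, 188, 188, 188, 187, 188, 188, 188, 189, 188, 187, 187, 186, 184, 182, 181, 181, 178, 176, 174, 169, 164, 160, 154, 146, 144, 163, 182, 188, 189, 189, 189, 189]
bottle [[-3.7230498055223666, 3.733831901342029], [-3.624574530169267, -34.263172455816054], [-3.6733860872923447, -15.42907484058806]] fence top [[-55.98432638764325, 1.6847686343429131], [59.29653184376396, 1.859689321858846], [-3.6842646172033957, 8.980955175195097]]
dial bar [[-18.45461600147577, 59.14840152283921], [20.947945317830968, 61.690168303719666], [-18.360772812079, 50.105854063946744], [20.831412875713813, 50.16608871445039]]
bottle front edge [[ -3.7 -34.1]]
[(np.float64(222.4), np.float64(192.4)), (np.float64(392.9), np.float64(210.9)), (np.float64(434.5), np.float64(212.0)), (np.float64(220.6), np.float64(213.4)), (np.float64(457.3), np.float64(233.1)), (np.float64(15.6), np.float64(286.3)), (np.float64(454.9), np.float64(253.3)), (np.float64(289.8), np.float64(280.6))] 36.3917
```

```bash
sed -i 's/^O=.*//; s/O=np.array(\[552.,290.,50.\])/O=np.array([552.5,293.5,50.])/' h.py; python3 - <<'E'
from h import *
np.set_printoptions(precision=1,suppress=True)
w=pick(444,-334.3,np.pi-.13)
if w>20:
    place(-86,op=48);print(stripes()); tpush(-130,-61)
st,im=snap("wrist","w7");np.save("st7.npy",st,allow_pickle=True)
cv2.imwrite("pics/c8.png",im[:400,150:500])
E
```

```text
grip 26.893516607432787 26.686460643670053 [ 0.5 -0.5 -0.2] 41.3083
carry 26.637762857039615
F down [ 0.4 -0.1 -1.5] 26.81264602559541
[(np.float64(434.4), np.float64(212.0)), (np.float64(15.6), np.float64(286.2)), (np.float64(289.8), np.float64(280.6))]
-128 -0.1 -0.2; -126 -0.1 -0.4; -124 -0.1 -0.1; -122 -0.3 -0.8; -120 -0.6 -1.0; -118 0.6 -0.2; -116 -0.4 -0.2; -114 0.3 -0.4; -112 0.4 0.2; -110 -0.0 -0.6; -108 -0.4 -0.1; -106 0.1 -0.5; -104 -0.3 0.4; -102 -1.1 0.2; -100 -0.4 0.0; -98 -0.4 0.4; -96 1.5 1.0; -94 -2.6 2.5; -92 -6.5 12.5; -90 -13.1 27.1; t 54.8583
```

View pics/c8.png

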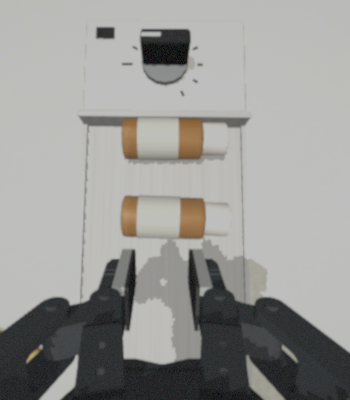

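```bash
sed -i 's/z=10,t=.45/z=4,t=.45/' h.py; python3 - <<'E'
from h import *
np.set_printoptions(precision=1,suppress=True)
tpush(-110,-60)
st,im=snap("wrist","w8")
manip.move_pose([440,-80,200],[np.pi,0,np.pi-.09]);print(stripes());snap("top","t8")
E
```

```text
-108 0.5 1.0; -106 -0.3 0.8; -104 -0.2 0.6; -102 0.5 0.1; -100 0.1 -0.0; -98 -1.8 2.7; -96 -3.5 5.0; -94 -2.8 4.4; -92 0.3 0.6; -90 -2.2 4.7; -88 -2.3 4.8; -86 -2.3 5.2; -84 -2.8 6.6; -82 -3.4 6.2; -80 -3.9 5.0; -78 -2.1 6.0; -76 -3.8 4.7; -74 -2.5 5.8; -72 -3.0 4.8; -70 -2.8 5.0; -68 -2.6 4.6; -66 -1.8 3.7; -64 -2.5 4.5; -62 -8.1 7.1; t 64.4917
[(np.float64(232.7), np.float64(193.9)), (np.float64(221.3), np.float64(213.6)), (np.float64(235.9), np.float64(215.4)), (np.float64(15.5), np.float64(286.4)), (np.float64(289.7), np.float64(280.6))]
```

```bash
python3 - <<'E'
from h import *
manip.move_pose([470,-100,230],[np.pi,0,-.1+np.pi]);st,im=snap("wrist","w9");np.save("st9.npy",st,allow_pickle=True)
b=snap("side","s9")[1];w8=cv2.imread("pics/w8.png")
r=lambda i:cv2.resize(i,None,fx=.6,fy=.6)
cv2.imwrite("pics/c9.png",np.vstack([np.hstack([im[:300,:],w8[50:350,230:390]]),cv2.copyMakeBorder(b[180:400,180:640],0,0,0,340,cv2.BORDER_CONSTANT)]))
E
```

```text
(no output)
```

View pics/c9.png

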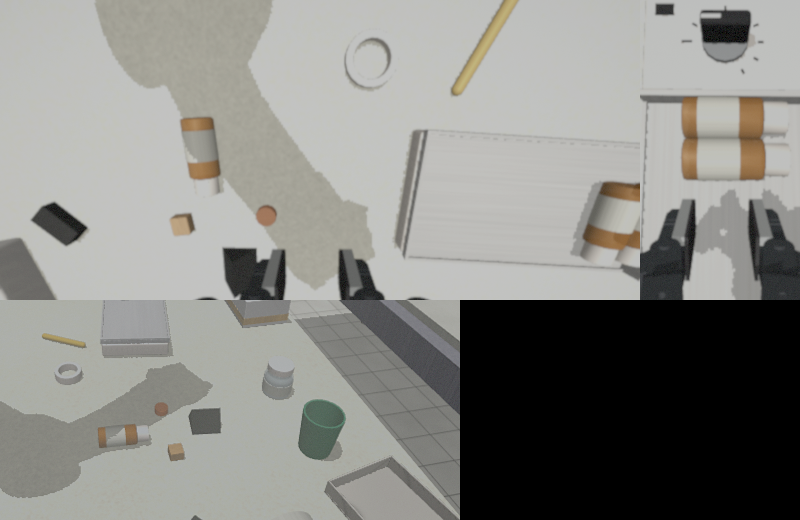

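```bash
python3 - <<'E'
from h import *
np.set_printoptions(precision=1,suppress=True)
st=np.load("st9.npy",allow_pickle=True).item()
P=pix("wrist",[(198,119),(204,177)],19,st);c=P.mean(0);a=np.arctan2(*(P[1]-P[0])[[1,0]]);print(c,a)
w=pick(*(c[:2] if np.hypot(c[0]-427.6,c[1]+232.2)>8 else (427.6,-232.2)),np.pi+a)
if w>20:
    place(-124,op=48); tpush(-148,-98)
st,im=snap("wrist","w10");np.save("st10.npy",st,allow_pickle=True)
manip.move_pose([560,-120,230],[np.pi,0,np.pi-.1]);st,im2=snap("wrist","w11");np.save("st11.npy",st,allow_pickle=True);print(st["time_s"])
cv2.imwrite("pics/c10.png",np.vstack([im2[80:380,:],cv2.copyMakeBorder(im[:280,150:500],0,0,0,290,cv2.BORDER_CONSTANT)]))
E
```

```text
[ 428.8 -231.5   19. ] -0.11476263494802219
grip 27.37621462529688 27.185329411490766 [ 0.1 -0.6 -1.9] 70.175
carry 27.27279450589601
F down [ 0.3  0.  -1.1] 27.280907062126456
-146 -0.3 -0.8; -144 -0.5 -0.1; -142 0.9 -1.0; -140 0.2 -0.8; -138 0.2 -0.1; -136 0.2 -0.6; -134 -3.3 4.7; -132 -1.9 2.8; -130 -2.7 4.8; -128 -2.1 4.0; -126 -4.1 4.8; -124 -4.2 6.6; -122 -3.5 5.6; -120 -3.6 4.9; -118 -3.8 6.0; -116 -4.0 5.9; -114 -4.0 5.1; -112 -3.5 5.1; -110 -3.5 5.6; -108 -4.3 4.7; -106 -5.1 5.2; -104 -3.5 4.6; -102 -4.0 5.5; -100 -9.6 9.0; t 84.4
85.8167
```

View pics/c10.png

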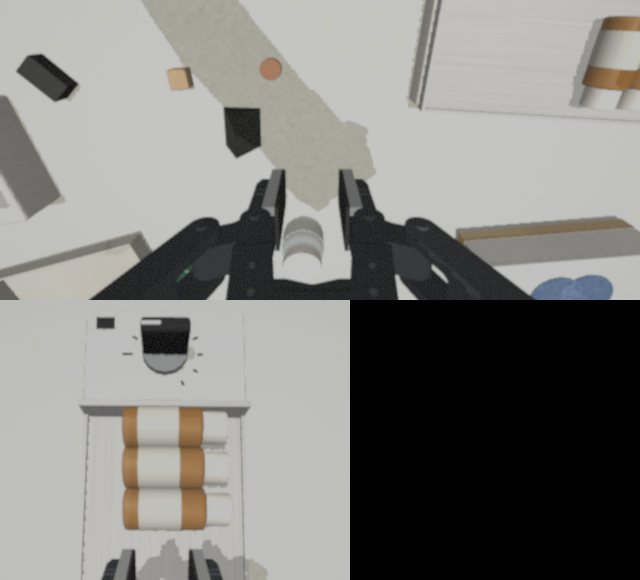

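```bash
python3 - <<'E'
from h import *
np.set_printoptions(precision=1,suppress=True)
st=np.load("st11.npy",allow_pickle=True).item()
c=np.array([600.7,-219.,0]);u=np.array([np.cos(-.11),np.sin(-.11),0]);v=np.array([-u[1],u[0],0])
Q=[c+s*28*u+t*25*v for s,t in((-1,1),(-1,-1),(1,-1),(1,1))]+[c+28*u+[0,0,43]]
print(proj("wrist",Q,st)-[0,80])
w=pick(c[0],c[1],np.pi/2-.11,z=13,op=82)
E
```

```text
[[259.2 105.8]
 [221.7 105.4]
 [225.1 144.2]
 [261.  144.5]
 [235.7 157.6]]
grip 54.2913383735363 54.00691199180876 [ 0.7  0.3 -1.6] 90.0917
```

```bash
python3 - <<'E'
from h import *
np.set_printoptions(precision=1,suppress=True)
A=[np.pi,0,PUSH];x=-2
manip.move_pose(deck(x,-145,130),A);print("carry",manip.get_state()["width"])
f0=force();manip.move_l(deck(x,-145,25),v=150);manip.move_l(deck(x,-145,13.5),v=30);print(force()-f0,manip.get_state()["width"])
y=-145;f0=force()
while y<-127:
    y+=1.5;manip.move_l(deck(x,y,13.5),v=20);manip.sleep(.04);F=force()-f0;print(y,(F@ey).round(1),F[2].round(1),end="; ")
    if abs(F@ey)>6:break
manip.set_gripper(68);manip.sleep(.2)
manip.move_l(deck(x,y,130),v=150)
manip.move_l(deck(x,-110,150),v=150)
st,im=snap("wrist","w12");np.save("st12.npy",st,allow_pickle=True);print(st["time_s"])
cv2.imwrite("pics/c12.png",cv2.resize(im[:400,180:480],None,fx=1.5,fy=1.5))
E
```

```text
carry 53.294102576200004
[-4.6 -3.3 19.4] 53.83978189755728
-143.5 -8.4 5.8; 95.0
```

View pics/c12.png

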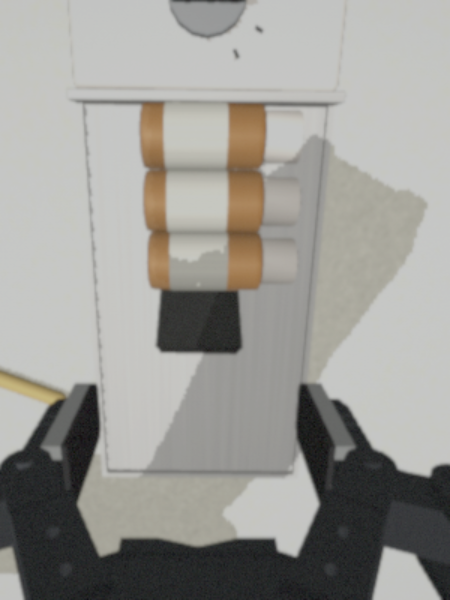

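```bash
python3 - <<'E'
from h import *
st=np.load("st12.npy",allow_pickle=True).item()
print("chock rear base",dk(pix("wrist",[(285,234.5),(341,234.5)],50,st)).round(1).tolist(),"ridge if seen",dk(pix("wrist",[(313,193.5)],93,st)).round(1).tolist())
for n,r0,r1 in(("b1",103,168),("b2",171,231),("b3",232,290)): print(n,dk(pix("wrist",[(312,r0/1.5),(312,r1/1.5)],69,st)).round(1).tolist(),dk(pix("wrist",[(312,(r0+r1)/3)],69,st)).round(1).tolist())
print("fence in",dk(pix("wrist",[(312,102/1.5)],62,st)).round(1).tolist())
for y in(-131,-143): print(y,proj("wrist",[deck(-2,y,43),deck(-2,y-25,0),deck(-2,y+25,0)],st).round(1).tolist())
E
```

```text
chock rear base [[-32.9, -168.2], [29.8, -168.0]] ridge if seen [[-2.0, -107.1]]
b1 [[-3.2, 0.3], [-3.1, -36.2]] [[-3.2, -17.6]]
b2 [[-3.1, -38.0], [-3.0, -74.8]] [[-3.0, -56.0]]
b3 [[-3.0, -75.4], [-2.9, -114.2]] [[-2.9, -94.4]]
fence in [[-3.2, 1.5]]
-131 [[312.9, 217.8], [312.7, 224.5], [312.8, 180.7]]
-143 [[312.8, 229.5], [312.6, 234.4], [312.8, 191.6]]
```

```bash
python3 - <<'E'
from h import *
x=-2;A=[np.pi,0,PUSH];y=-143
manip.move_pose(deck(x,y,110),A);f0=force();manip.set_gripper(76)
manip.move_l(deck(x,y,18),v=120);manip.set_gripper(0,40);print(manip.get_state()["width"],(force()-f0).round(1))
f0=force()
while y<-126:
    y+=1.5;manip.move_l(deck(x,y,18),v=20);manip.sleep(.04);F=force()-f0;print(y,(F@ey).round(1),F[2].round(1),end="; ")
    if abs(F@ey)>6:break
manip.set_gripper(68);manip.sleep(.2)
manip.move_l(deck(x,y,130),v=150)
manip.move_l(deck(x,-110,150),v=150)
st,im=snap("wrist","w13");np.save("st13.npy",st,allow_pickle=True);print(st["time_s"])
c=im[180:250,312].mean(1);print(c.round().astype(int).tolist())
for yy in(-127,-131,-135): print(yy,proj("wrist",[deck(x,yy,43),deck(x,yy-25,0)],st).round(1).tolist())
# look straight over the dial
manip.move_pose(deck(0,30,130),[np.pi,0,PUSH]);st,im=snap("wrist","w14");np.save("st14.npy",st,allow_pickle=True)
cv2.imwrite("pics/c14.png",np.hstack([im[60:400,180:480],cv2.imread("pics/w13.png")[20:360,200:440]]))
E
```

```text
52.43443140182364 [-3.7 -2.7 14.9]
-141.5 -6.1 4.0; 99.0167
[159, 159, 158, 156, 154, 152, 150, 148, 150, 158, 157, 141, 127, 107, 75, 50, 54, 55, 57, 56, 54, 46, 56, 52, 50, 54, 52, 54, 54, 54, 50, 51, 52, 57, 49, 55, 50, 49, 51, 50, 52, 54, 57, 52, 47, 50, 41, 47, 47, 41, 44, 33, 45, 54, 112, 166, 191, 195, 196, 193, 187, 182, 175, 162, 157, 155, 154, 154, 154, 154]
-127 [[312.9, 213.9], [312.7, 221.2]]
-131 [[312.9, 217.8], [312.6, 224.6]]
-135 [[312.9, 221.8], [312.6, 227.9]]
```

```bash
python3 - <<'E'
from h import *
x=-2;A=[np.pi,0,PUSH];y=-141.5
manip.move_pose(deck(x,y,110),A);f0=force();manip.set_gripper(76)
manip.move_l(deck(x,y,18),v=120);manip.set_gripper(0,40);print(manip.get_state()["width"],(force()-f0).round(1))
manip.move_l(deck(x,y,21),v=30);manip.sleep(.1);print((force()-f0).round(1));f0=force()
while y<-128:
    y+=1.5;manip.move_l(deck(x,y,21),v=20);manip.sleep(.05);F=force()-f0;print(y,(F@ey).round(1),F[2].round(1),end="; ")
    if abs(F@ey)>5:break
manip.move_l(deck(x,y,18.5),v=20);print("down",(force()-f0).round(1))
manip.set_gripper(68);manip.sleep(.2)
manip.move_l(deck(x,y,130),v=150)
manip.move_l(deck(x,-110,150),v=150)
st,im=snap("wrist","w15");np.save("st15.npy",st,allow_pickle=True);print(st["time_s"])
c=im[60:250,:].mean(2)
for col in(290,312,335):print(col,(c[120:,col]).round().astype(int).tolist())
for yy in(-127,-131,-135): print(yy,proj("wrist",[deck(x,yy,43),deck(x,yy-25,0)],st).round(1).tolist())
h=cv2.cvtColor(im,cv2.COLOR_BGR2HSV);m=cv2.inRange(h,(5,90,50),(22,255,255))
n,_,s,cc=cv2.connectedComponentsWithStats(m)
for i in range(1,n):
    if s[i,4]>60: print(s[i].tolist(),dk(pix("wrist",[cc[i]],66,st)).round(1).tolist())
E
```

```text
52.190402336384764 [-3.5 -3.1 14.6]
[ 0.2 -0.9 -1.1]
-140.0 0.3 -0.4; -138.5 -0.2 -1.8; -137.0 -0.6 -2.1; -135.5 0.4 -1.7; -134.0 0.9 -1.1; -132.5 -0.0 -1.3; -131.0 1.2 -1.3; -129.5 0.0 -1.5; -128.0 -0.4 -1.1; down [-4.8 -1.3 16.8]
107.075
290 [123, 116, 112, 109, 106, 103, 101, 100, 97, 95, 90, 83, 73, 59, 46, 51, 49, 52, 50, 51, 52, 50, 49, 53, 54, 51, 54, 53, 50, 50, 48, 49, 42, 56, 54, 52, 49, 49, 49, 47, 43, 45, 81, 133, 175, 193, 197, 196, 197, 197, 197, 197, 197, 197, 197, 197, 196, 196, 196, 196, 196, 196, 196, 196, 196, 196, 196, 196, 196, 196]
312 [159, 159, 157, 155, 153, 151, 148, 150, 159, 168, 166, 153, 132, 105, 73, 47, 52, 52, 52, 53, 56, 54, 52, 52, 54, 58, 52, 53, 51, 54, 51, 52, 50, 54, 52, 53, 50, 47, 51, 47, 47, 51, 63, 119, 168, 190, 196, 196, 196, 195, 196, 195, 195, 195, 195, 195, 195, 194, 195, 192, 187, 184, 185, 176, 162, 155, 154, 153, 154, 153]
335 [124, 118, 115, 110, 107, 107, 103, 100, 100, 99, 93, 90, 79, 63, 51, 40, 37, 37, 44, 41, 32, 47, 43, 39, 47, 45, 43, 41, 39, 47, 45, 39, 41, 41, 43, 39, 41, 35, 38, 41, 41, 28, 43, 71, 111, 139, 150, 151, 152, 151, 151, 151, 151, 150, 151, 151, 151, 150, 151, 150, 150, 150, 150, 150, 150, 150, 151, 150, 150, 150]
-127 [[312.7, 213.7], [312.5, 221.1]]
-131 [[312.7, 217.7], [312.5, 224.5]]
-135 [[312.7, 221.6], [312.5, 227.8]]
[274, 68, 19, 126, 1547] [[-30.2, -51.9]]
[332, 69, 25, 125, 2690] [[26.5, -51.8]]
[135, 234, 88, 33, 391] [[-146.7, -178.7]]
```

```bash
python3 - <<'E'
from h import *
np.set_printoptions(precision=1,suppress=True)
for f,sf in(("w14","st14"),("w6","st6"),("w15","st15")):
    st=np.load(sf+".npy",allow_pickle=True).item();im=cv2.imread(f"pics/{f}.png").mean(2)
    p=proj("wrist",[deck(1,51,60)],st)[0].astype(int);print(f,p)
    x0,y0=max(p[0]-60,0),max(p[1]-60,0);c=im[y0:p[1]+60,x0:p[0]+60]
    n,l,s,cc=cv2.connectedComponentsWithStats((c<75).astype('uint8'))
    for i in range(1,n):
        if s[i,4]>200:
            r=cv2.minAreaRect(np.argwhere(l==i)[:,::-1].astype(np.float32));b=cv2.boxPoints(r)+[x0,y0];print(s[i]+[x0,y0,0,0,0],b.tolist(),dk(pix("wrist",b,112,st)).tolist())
            w=np.argwhere((c>150)&(cv2.morphologyEx((l==i).astype('uint8'),cv2.MORPH_CLOSE,np.ones((15,15)))>0))[:,::-1]+[x0,y0]
            if len(w): print("white",len(w),w.min(0),w.max(0),dk(pix("wrist",[w.mean(0),w.min(0),w.max(0)],112,st)).tolist())
A=[np.pi,0,YAW]
for y in (YAW,YAW-np.pi/2,YAW-np.pi,YAW+np.pi/2): print(manip.ik(deck(1,51,48),[np.pi,0,y]))
E
```

```text
w14 [314 184]
[290 164  52  24 989] [[289.99999618530273, 186.99999237060547], [289.99999618530273, 163.99999237060547], [340.99998474121094, 163.99999237060547], [340.99998474121094, 186.99999237060547]] [[-18.01143209572238, 49.55492769619283], [-17.629078348851422, 67.58616514449174], [20.916580956721923, 67.66805975286458], [21.522731110158173, 49.63971589597379]]
white 97 [291 178] [310 182] [[-10.034272526005058, 55.17296317392905], [-17.091989250815615, 56.721311443309354], [-2.5085961565485273, 53.58599112407887]]
w6 [314 115]
[ 291  104   50   28 1141] [[291.0, 104.0], [340.0, 104.0], [340.0, 131.0], [291.0, 131.0]] [[-17.471339373170704, 59.198353128775935], [21.166841739878965, 59.25366077970633], [20.93446383629569, 37.1421171240303], [-17.259732653905147, 37.090020146009856]]
white 74 [292 107] [310 110] [[-9.75779298046093, 55.488911551995635], [-16.66015852151401, 56.71764483905929], [-2.4814171384119263, 54.26225146635878]]
w15 [318 -17]
[ 0.   1.  -1.2  1.6  1.   1.2  0.1]
[-0.1  0.9 -0.9  1.6  0.7  1.1 -1.3]
[-0.7  0.7  0.2  1.6 -0.2  0.8 -2.2]
[ 0.1  1.2 -1.4  1.6  1.1  1.4  1.6]
```

```bash
python3 - <<'E'
from h import *
np.set_printoptions(precision=2,suppress=True)
x,y=2,55
manip.move_pose(deck(x,y,130),[np.pi,0,YAW]);manip.set_gripper(50)
manip.move_l(deck(x,y,50),v=120);manip.set_gripper(0,40);s=manip.get_state();print("w",s["width"],s["contact_force"],s["qpos"])
k=0
try:
    for k in range(1,13):
        manip.move_pose(deck(x,y,50),[np.pi,0,YAW-k*np.pi/12]);s=manip.get_state()
        print(k,s["contact_force"],s["ft_torque"][2].round(2),s["qpos"][[2,6]],dk(s["ee_pos"][None])[0])
        if np.abs(s["contact_force"]).max()>30: print("high force");break
except manip.IKError as e: print("IK",e,k)
print(s["time_s"])
E
```

```text
w -0.2613376936548807 [ 0.3  -0.46  0.04] [ 0.01  1.01 -1.18  1.55  0.97  1.25  0.09]
1 [-0.21 -0.63  0.02] 0.01 [-1.14 -0.15] [ 2.05 55.  ]
2 [ 0.34 -0.   -0.37] -0.02 [-1.1  -0.39] [ 2. 55.]
3 [ 0.53 -0.11  0.94] -0.01 [-1.06 -0.63] [ 2.   55.01]
4 [-0.33 -0.27 -0.68] 0.06 [-1.01 -0.87] [ 1.99 55.01]
5 [ 0.21 -0.3  -0.41] 0.0 [-0.96 -1.11] [ 1.98 54.99]
6 [-0.88 -0.9  -0.04] 0.1 [-0.91 -1.35] [ 1.96 55.  ]
7 [ 0.26  0.08 -0.72] 0.01 [-0.86 -1.58] [ 1.97 55.  ]
8 [ 0.19 -0.73 -0.32] -0.0 [-0.81 -1.82] [ 1.95 55.03]
9 [ 0.25  0.33 -0.06] 0.01 [-0.75 -2.05] [ 1.93 55.02]
10 [-0.1   0.83 -0.42] -0.03 [-0.69 -2.28] [ 1.93 55.  ]
11 [ 0.15  0.05 -0.27] -0.02 [-0.63 -2.51] [ 1.94 55.04]
12 [-0.63  0.4   0.65] -0.05 [-0.2 -2.5] [ 1.34 55.08]
114.3833
```

```bash
python3 - <<'E'
from h import *
np.set_printoptions(precision=1,suppress=True)
manip.set_gripper(50);manip.move_l(deck(2,55,130),v=120)
manip.move_pose(deck(0,30,130),[np.pi,0,PUSH]);st,im0=snap("wrist","w16");np.save("st16.npy",st,allow_pickle=True)
im=im0.mean(2);p=np.array([314,184]);x0,y0=p-60;c=im[y0:p[1]+60,x0:p[0]+60]
n,l,s,cc=cv2.connectedComponentsWithStats((c<75).astype('uint8'))
for i in range(1,n):
    if s[i,4]>200:
        print(s[i]+[x0,y0,0,0,0])
        w=np.argwhere((c>150)&(cv2.morphologyEx((l==i).astype('uint8'),cv2.MORPH_CLOSE,np.ones((15,15)))>0))[:,::-1]+[x0,y0]
        if len(w): print("white",len(w),w.min(0),w.max(0),dk(pix("wrist",[w.mean(0)],112,st)).tolist())
for r in range(155,200,2): print(''.join('#' if v<75 else '+' if v<130 else '.' if v<165 else ' ' for v in im[r,270:365]))
d=im0-0.+0
o=cv2.imread("pics/w14.png").mean(2);print("diff",np.abs(im-o).mean(),np.argwhere(np.abs(im-o)>40).min(0),np.argwhere(np.abs(im-o)>40).max(0))
E
```

```text
[290 164  51  24 979]
white 100 [290 178] [310 182] [[-10.195715300654516, 55.18123803747598]]
                         .........................................                             
                        ........................................++..                           
                       .........................................+++..                          
                      .......................+............++++++++++..                         
                      ..++++++++++++++++++++++++++++++++++++++++++++..                         
                     .+#############################################+.                         
 .........           +##############################################++.        ......          
..........          .+###############################################+..      ..++++..         
                   .+#################################################+..                      
                   +###################################################+..                     
                  .+#########################
[... 545 characters left out ...]
      ...+++++++++++++++++++++++##+##########++++++++++... ..+++..               
                             ....++++++++++++++++++++++++....               ...                
                                 ....+++++++++++++++++...                                      
                                     ...............                                           
                                                                                               
                                                            ....                               
                                                            ..++.                              
diff 9.428809895833334 [222  32] [399 617]
```

```bash
python3 - <<'E'
from h import *
np.set_printoptions(precision=1,suppress=True)
manip.move_pose(deck(2,55,110),[np.pi,0,YAW]);manip.set_gripper(0,30);s=manip.get_state();print(s["width"],s["ee_pos"],s["tool_rot"])
f0=force();z=84
while z>45:
    z-=2;manip.move_l(deck(2,55,z),v=30);manip.sleep(.04);F=force()-f0
    if F[2]>5:break
print("contact z",z,F);st,im0=snap("wrist","w17");np.save("st17.npy",st,allow_pickle=True)
im=cv2.resize(im0,(160,80),interpolation=cv2.INTER_AREA).mean(2)
for r in im[:, 30:130]: print(''.join('#' if v<50 else '+' if v<110 else '.' if v<165 else ' ' for v in r))
manip.move_l(deck(2,55,110),v=100);print(manip.get_state()["time_s"])
E
```

```text
-0.13223555187196462 [562.9 347.6 160. ] [3.1 0.  3. ]
contact z 46 [-4.7 -5.5 21.6]
                                                                                                    
                                                                                                    
                                                                                                    
                                                                                                    
                                                                                                    
                                                                                                    
                                                                                                    
                                                                                                    
                                                                                                    
                                                                                                    
     
[... 6373 characters left out ...]
#+##########################################################++++#++#############+.   
#####################+##############++####################++################+++++++##############++ 
##########################################################################+++++++++++##############+
##########################################################################+++++++#++################
#####++++#################################################################+++++#++++#+#++++#########
####++++++#+++#############################################################+++###+++++++++++########
###+++++++++++#+##########################################################+##+##+++++++++++++#######
126.1167
```

```bash
python3 - <<'E'
from h import *
np.set_printoptions(precision=2,suppress=True)
x,y,z=2,55,24
manip.move_pose(deck(x,y,100),[np.pi,0,YAW]);manip.set_gripper(50);f0=force()
zz=60
while zz>z:
    zz-=3;manip.move_l(deck(x,y,zz),v=60)
    F=force()-f0
    if np.abs(F).max()>5: print("contact",zz,F);break
manip.set_gripper(0,40);s=manip.get_state();print("w",zz,s["width"],s["contact_force"],s["qpos"])
if s["width"]>3:
  k=0
  try:
    for k in range(1,13):
        manip.move_pose(deck(x,y,zz),[np.pi,0,YAW-k*np.pi/12]);s=manip.get_state()
        print(k,s["contact_force"],s["ft_torque"][2].round(2),s["qpos"][[2,6]],s["width"],dk(s["ee_pos"][None])[0])
        if np.abs(s["contact_force"]).max()>30: print("high force");break
  except manip.IKError as e: print("IK",e,k)
print(s["time_s"])
E
```

```text
w 24 13.269627935576384 [1.22 2.83 2.53] [-0.12  0.9  -0.87  1.57  0.77  1.04  0.2 ]
1 [0.9  4.71 0.53] -0.03 [-0.82 -0.03] 13.270450812785384 [ 2.01 55.53]
2 [1.92 5.15 0.68] 0.02 [-0.77 -0.26] 13.478096406429469 [ 2.05 55.65]
3 [2.1  6.32 0.16] -0.0 [-0.71 -0.49] 13.751196386082675 [ 2.07 55.78]
4 [3.83 5.9  0.44] 0.01 [-0.66 -0.72] 13.367822324280416 [ 2.2  55.85]
5 [ 4.74  7.01 -0.85] 0.0 [-0.6  -0.94] 13.486203221490722 [ 2.29 55.94]
6 [ 5.07  6.7  -1.17] 0.0 [-0.54 -1.17] 13.123050587194857 [ 2.42 55.98]
7 [ 7.4   6.68 -1.  ] 0.03 [-0.48 -1.39] 13.252682615318419 [ 2.54 55.96]
8 [ 6.91  6.33 -1.47] 0.01 [-0.41 -1.61] 13.446600195396401 [ 2.66 55.93]
9 [ 7.46  5.77 -1.52] 0.04 [-0.35 -1.83] 13.14735300316843 [ 2.81 55.84]
10 [ 8.86  4.79 -1.97] -0.04 [-0.28 -2.05] 12.93107373890172 [ 2.89 55.79]
11 [ 9.66  4.98 -1.4 ] 0.03 [-0.22 -2.26] 13.509851704672057 [ 2.99 55.66]
12 [ 7.2   4.18 -0.79] -0.02 [-0.15 -2.47] 13.33137928413685 [ 2.99 55.53]
134.95
```

```bash
python3 - <<'E'
from h import *
np.set_printoptions(precision=1,suppress=True)
manip.set_gripper(45);manip.move_l(deck(2,55,130),v=120)
manip.move_pose(deck(0,30,130),[np.pi,0,PUSH]);st,im0=snap("wrist","w18")
im=im0.mean(2)
for r in range(150,205,2): print(''.join('#' if v<75 else '+' if v<130 else '.' if v<165 else ' ' for v in im[r,270:365]))
manip.move_pose(deck(-2,-110,150),[np.pi,0,PUSH]);st,im0=snap("wrist","w19");im=im0.mean(2)
c=im0.mean(2)
for col in(290,312,335):print(col,(c[215:230,col]).round().astype(int).tolist())
print(proj("wrist",[deck(-2,-131-25,0)],st).round(1).tolist())
o=cv2.imread("pics/w15.png").mean(2);d=np.abs(im-o)[60:240,255:370];print("row diff",d.mean(),d.max())
m=cv2.inRange(cv2.cvtColor(im0,cv2.COLOR_BGR2HSV),(5,90,50),(22,255,255))
n,_,s,cc=cv2.connectedComponentsWithStats(m)
for i in range(1,n):
    if s[i,4]>60: print(s[i].tolist())
print(manip.get_state()["time_s"],stripes())
E
```

```text
..+.               ...............................              .++++..             
                           ....................................            ....                
                          .......................................                              
                         .......................................+..                            
                       .........................................++..                           
                      .........................................++++..                          
                      .........+++...++++++++++.....++++++++++++++++..                         
                     .++++###+#####################################++.                         
                     .+#############################################+..                        
.+++++++++.         .+###############################################+.       ..++++..         
                    +#################################################+.       .......         
                   .+##################################
[... 1419 characters left out ...]
                            ...                              
                                                                                               
290 [54, 47, 47, 48, 48, 50, 69, 122, 171, 194, 198, 199, 198, 198, 198]
312 [43, 45, 34, 32, 39, 34, 34, 82, 128, 150, 155, 155, 155, 154, 154]
335 [41, 43, 43, 43, 33, 36, 26, 71, 113, 139, 150, 152, 152, 152, 152]
[[312.1, 223.7]]
row diff 4.915136876006442 57.33333333333333
[273, 68, 15, 43, 567]
[331, 68, 25, 126, 2696]
[276, 113, 16, 80, 951]
[135, 234, 88, 36, 401]
138.425 [(np.float64(391.7), np.float64(212.8)), (np.float64(434.7), np.float64(211.9)), (np.float64(15.5), np.float64(286.2)), (np.float64(508.8), np.float64(376.1))]
```

```bash
python3 - <<'E'
from h import *
manip.sleep(.5);print(force());manip.finish_job()
E
```

```text
[-0.14059153  0.83143365 -0.0523485 ]
the job is handed in; nothing more can be done
```

I handed the job in after about 139 s of robot time. All three bottles I found on the desk lie in a row against the fence, the wedge is behind the third one, and the dial is at click six.

**Last checks:**
- **Bottles:** measured at about 18, 56 and 94 mm from the fence, against 19, 57 and 95 nominal. Their sideways offset is about 3 mm. The final picture still showed the row at the same rows of the image, with nothing knocked aside.
- **Wedge:** about 130 mm from the fence, where 131 is touching. Its rear edge is parallel to the fence in the final picture. I felt no clear contact force when closing it up, so a gap of a millimetre or so is possible. That it lies flat I inferred from pressing it down on the deck; I did not measure it.
- **Dial:** the white line had turned half a turn from off and points along the deck's +x, which is click six. The gripper was clear of everything.

**What went wrong or disagreed:**
- **Fingertip position:** the fingertips sit about 15 mm farther back than the description says. I gripped the bottles high because of this. My first try at the dial closed above the bar and did not move it. I found the true height by probing and the second try worked.
- **Pushing the bottles:** upright fingers jammed the first bottle, and the second jammed once when I pushed too high. Pushing low with tilted fingers rolled all three home.
- **Placing the wedge:** it stopped about 12 mm short twice because it was being pressed into the deck. I lifted it slightly and moved it in.
- **Fence position:** the top and wrist cameras disagreed by 4 to 6 mm. I used the wrist reading, which agreed with where the first bottle stopped against the fence.
- **Viewing limit:** I reached the picture limit before the dial work, so the last checks were made from image values rather than by looking at the pictures.

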